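# Push the label holder home behind the bur rack's lip and hold it

### The arm

A 7-joint arm with a two-finger parallel gripper is mounted at the origin on the work surface. World frame = base frame: x ahead of the robot, y to its left, z up, the work surface at z = 0. Lengths are in m, angles in rad, forces in N, time in s.
With the tool pointing down it reaches from about 0.425 to 0.925 m from the base axis. Payload 6.8 kg.
Tool frame: the origin (TCP) lies at the very end of the fingers, on their centre line; the grasp point (between the pads) lies 19 mm behind it; z points along the fingers, y is the line along which they close (so a half turn about z gives the same grasp; the last joint's range is limited). The gripper opens to 88 mm and grips with 3 to 60 N. Pads are 20 mm wide; open, the fingers measure 115 mm over their backs; the gripper's body (75 mm by 178 mm) begins 61 mm behind the grasp point.
Start: joints at [1.029, 0.477, 0.022, 1.555, -0.011, 1.109, -0.083], TCP at [0.284, -0.612, 0.223] pointing down, gripper open.
Joint ranges: [-2.96, 2.96], [-0.34, 2.1], [-1.41, 1.46], [0.24, 2.44], [-1.37, 4.51], [0.17, 1.92], [-2.96, 2.96]. Speed limits (rad/s): [2.39, 2.39, 3.14, 3.14, 3.14, 3.14, 3.14].

### API

Orientations are given as a unit quaternion [w, x, y, z].
In Python, from workcell import bot gives the robot as it stands.
- The arm moves only by the shell command python3 -m crank 'ROWS'. ROWS is JSON, a list of rows, each a list of 7 numbers: the finger opening in mm, from 0 to 87.8, then the shift along the tool's x, y, z normalised to -1 to 1, where 1 is 6 cm, then the turn, a rotation vector about the tool's x, y, z normalised to -1 to 1, where 1 is 90 degrees. A call has 1 to 8 rows; each row shifts and turns the commanded pose from where the row before left it, along the tool's axes as they then stand; what a row does not reach is not made up. A row lasts 1/8 s, in which the tool goes at most 62.5 mm and 10.7 degrees, less where a joint would pass 70% of its speed; a pose out of reach is approached as far as the arm can. A call with a number of a shift or a turn outside -1 to 1 is refused whole. A call with a gripper value outside its range is refused whole. The fingers move at their own pace and stop on an object; the grip force is fixed at half the most. Time passes only in rows, so rows that do not move let the fingers close. It gives the time, the measured TCP pose, the force, the opening and the grip force at its end, in the units of the state.
- bot.sense(): the state, without advancing time (a new reading comes with each control period).
- bot.camera(name): name is "scene" or "top" or "wrist"; returns a dict with "img" (480x640x3 uint8, red, green, blue), "fx", "fy", "cx", "cy" (pixels), "rvec" (rotation vector, rad) and "tvec" (3), from world to camera coordinates, as OpenCV has them; the wrist camera has in their place "T_tool_cam" (4x4, takes a point from camera to tool coordinates, whose origin is the TCP and whose axes are the flange's). Camera axes: x right, y down, z forward; pixel columns grow to the right and rows downward; lengths in m; the calibration is good to about 2 mm. The wrist camera is an equidistant fisheye: a pixel r from the principal point sees the ray r / f radians off the axis. A picture is of the moment at which its call begins: read the wrist's pose just before it. There is no depth.
- bot.job_done(): hands the job in; it is judged then, once.
The state is a dict: "time": time; "qpos": joint angles; "qvel": joint speeds; "joint_torque": joint torques, N m; "tool_pos": TCP position; "tcp_rot": TCP orientation; "contact_force": force on the tool from outside, world axes, zero at the start; "moment": the same for the moment, N m; "width": finger opening in m; "grip_force": force on a finger pad.
Only numpy, scipy, OpenCV 4.12 (cv2) and the standard library are available. Lean on these libraries where they do the work, as an engineer would, in place of code of your own. Each camera call takes 0.05 s, during which the arm holds its last target. There are 200 camera calls.

### The job

Slide the bur rack's lock knob all the way to its end stop so that the channel behind the rack's front lip is open, then take the label holder from its wooden stand and push its blade straight down behind the lip, against the spring, until it is fully home. Finish while still holding it pressed home with the gripper, so that it can be screwed fast: do not let go, do not force it hard once it has bottomed, and leave the other things on the bench where they are.

Things in the scene. Friction and masses are not known exactly. Their poses are not given: they have to be found in the camera images.
- rack: Fixed wooden bur rack, 200 mm long (y), 110 mm deep (x), top 44 mm above the bench; steel burs on its rear half rise 33 mm more. Origin: centre of underside; z up, +x points away from its lipped front. Along the front is an aluminium lip (36 mm high, then flared out to 44 mm) and behind it an open-topped channel 7 mm wide, flared to about 15 mm at the top.
- slot (a point): Home place of the holder's foot (its origin) in the channel's slot: at rack (-38.5, -35) mm, 18 mm above the bench. Axes as the rack's: x across, y along the channel. The slot is 68 mm long, its ends flared; the holder fits either way round. Rack and lip stand up to 44 mm above the bench beside it; nothing is higher within 40 mm of it once the lock is open.
- lock (a joint): Lock slide on the channel: 0 shut, 0.05 m at its end stop (open), growing towards the rack's +y. Stays where it is left; slides with about 2 N. Its flat steel tongue (24 mm wide, 5 mm thick, 46 to 51 mm above the bench) covers part of the slot's mouth unless open.
- lock_knob (a point): Middle of the black upright knob on the lock slide: 14 mm (rack's x) by 16 mm (rack's y), from 51 to 80 mm above the bench; this point is 65.5 mm above the bench. Axes as the rack's. It moves with the slide along the rack's y.
- ejector (a joint): Spring strip at the bottom of the slot, hidden behind the lip: 0 at rest (its top 26 mm above the bench), 0.008 m when pressed right down to its stop (its top 18 mm above the bench). It pushes up with 3 N at rest, 8 N at the stop, and lifts the holder again if that is let go.
- stand: Fixed wooden parking stand, 60 mm (x) by 90 mm (y) by 30 mm tall, with a slot along its y, 6 mm wide, 66 mm long and 20 mm deep, in which the label holder stands. Origin: centre of its underside.
- holder: Label holder, 60 to 130 g, starting upright in the stand: an aluminium blade 60 mm wide (its y), 4 mm thick (its x) and 42 mm tall with a paper label on each face, and on top of it a grey grip block. 70 mm tall in all. Origin: middle of the blade's foot (lower edge); z up. Same front and back.
- grip (a point): Middle of the holder's grey grip block: 12 mm thick (holder's x), 36 mm wide (y), 28 mm tall; 56 mm above the holder's foot.
- screwdriver: Bystander: slim 200 mm screwdriver with a wooden handle, lying in the middle of the bench.
- weight: Bystander: small brass weight with a knob, 40 mm wide, 48 mm tall, near the robot.
- dish: Bystander: white ceramic dish, 70 mm wide, 25 mm tall, near the robot.
- timer: Bystander: white bench timer, 85 mm wide, 75 mm tall, at the back.
- tin: Bystander: metal jar, 60 mm wide and 60 mm tall, at the back.
- mallet: Bystander: hammer lying at the left side.
There are look-alikes about, which are no part of the job. There is more than one size of the rack; the job needs the smaller. Of the things that look like the holder, the smaller one is meant.

How it is judged:
On the way, in this order (a step that is already met when the one before it is completed fails the run):
1. the lock knob is slid to its end stop (value of joint lock above 0.046 m), for 0.2 s.
2. the label holder is pressed home behind the lip (value of joint ejector above 0.0055 m and x of holder in the frame of slot between -0.004 and 0.004 m and y of holder in the frame of slot between -0.006 and 0.006 m and z of holder in the frame of slot below 0.004 m and angle between holder's own z axis and vertical below 0.15 rad and value of joint lock above 0.045 m and contact force between holder and rack above 4 N and contact force between the fingers and holder above 2 N), for 0.3 s.
At the end, for the whole second after the job is handed in: Lock within 5 mm of its end stop; holder in the slot: foot within 4 mm across, 6 mm along, at most 4 mm above home, tilt under 0.15 rad; spring strip down 5.5 mm or more; holder bears on the rack with over 4 N, the fingers still hold it (over 2 N), at rest (all of step 2 and linear speed of holder below 0.01 m/s); the arm keeps its last pose, push and grip.
It fails at once if the holder is forced into the rack with over 60 N (contact force between holder and rack above 60 N).
It fails at once if another thing on the bench is moved over 30 mm (distance of any of screwdriver, weight, dish, timer, tin, mallet from where it was at the start of the episode above 0.03 m).
It also fails if it takes over 51 s, if anything falls off the work surface, if the arm or the gripper's body presses on something with over 40 N, if the wrist force passes 120 N, or if a joint passes its speed limit or range.

## Working session

There is one attempt and no reset: what is moved stays moved. The work goes in short steps, Python scripts to look and compute and a shell command to move; the robot and the scene stay as the last step left them, time stands still between calls to the robot, and variables do not carry over. Pictures are saved under pics/ and viewed, at most 10 in all, crops included, and the job is handed in when it is done.

```bash
mkdir -p pics; cat > h.py <<'E'
import numpy as np, cv2
from scipy.spatial.transform import Rotation as R
from workcell import bot
def ray(c,u,v):
    M=R.from_rotvec(np.ravel(c["rvec"])).as_matrix(); t=np.ravel(c["tvec"])
    d=M.T@np.array([(u-c["cx"])/c["fx"],(v-c["cy"])/c["fy"],1]); return -M.T@t,d
def onz(c,u,v,z):
    o,d=ray(c,u,v); return o+d*(z-o[2])/d[2]
def proj(c,P):
    K=np.array([[c["fx"],0,c["cx"]],[0,c["fy"],c["cy"]],[0,0,1]])
    return cv2.projectPoints(np.float64(P).reshape(-1,1,3),np.float64(c["rvec"]),np.float64(c["tvec"]),K,None)[0].reshape(-1,2)
E
python3 - <<'E'
from h import *
import pickle
for n in("top","scene"):
    c=bot.camera(n); pickle.dump(c,open(n+".pkl","wb")); cv2.imwrite(f"pics/{n}.png",c["img"][:,:,::-1])
    print(n,c["fx"],ray(c,320,240))
s=bot.sense(); print(s["time"],s["tool_pos"],s["tcp_rot"],s["contact_force"])
E
```

```text
top 574.37380800122 (array([0.36866754, 0.05838576, 1.34415679]), array([ 0.07203171, -0.00392587, -0.99750369]))
scene 543.4826428060325 (array([1.10203043, 0.31567753, 1.01000675]), array([-0.54681176, -0.2098507 , -0.81054783]))
0.1 [ 0.28350006 -0.61201305  0.22180371] [-7.58220471e-04  9.76565328e-01  2.15219736e-01 -2.23264318e-04] [ 0.96732338 -0.2176349   0.05094124]
```

View pics/top.png

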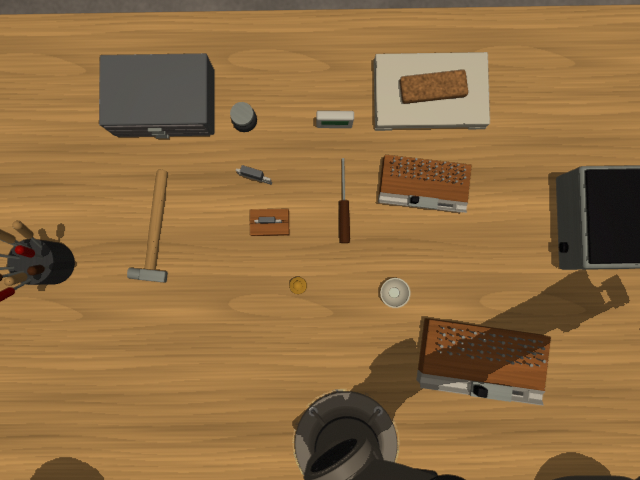

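View pics/scene.png

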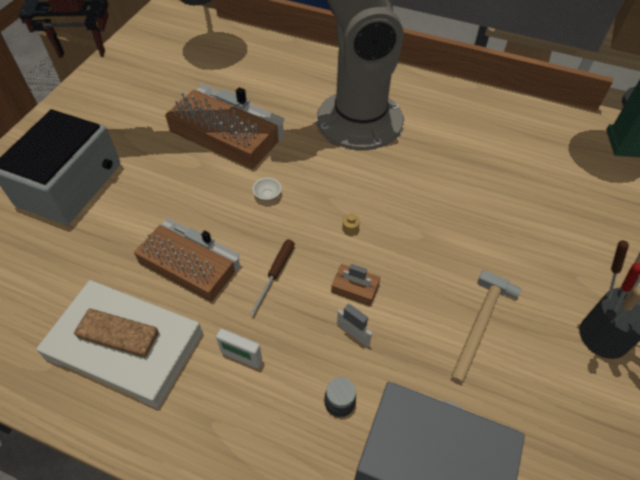

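The top view shows two racks: one at (425,185), which looks smaller, and one at (485,360). There are also two holder-like things, one in the stand at (268,220) and one on the bench at (253,174). I'll check their sizes and look at an enlarged crop.

```bash
python3 - <<'E'
from h import *
import pickle
T=pickle.load(open("top.pkl","rb"));S=pickle.load(open("scene.pkl","rb"))
def cr(c,x,y,w,h): return cv2.resize(c["img"][y:y+h,x:x+w,::-1],(400,300),interpolation=cv2.INTER_CUBIC)
a=np.vstack([np.hstack([cr(T,374,146,104,78),cr(T,226,158,104,78)]),np.hstack([cr(S,130,205,120,90),cr(S,300,250,120,90)])])
cv2.imwrite("pics/crop.png",a)
hsv=cv2.cvtColor(T["img"],cv2.COLOR_RGB2HSV)
print(hsv[185,385],hsv[210,255],hsv[230,300],hsv[232,275])
m=cv2.inRange(hsv,(0,130,60),(13,255,175))
cs,_=cv2.findContours(m,cv2.RETR_EXTERNAL,cv2.CHAIN_APPROX_NONE)
for c in cs:
    if cv2.contourArea(c)>300: 
        r=cv2.minAreaRect(c); print(r); 
        for p in cv2.boxPoints(r): print("   ",p.round(1),onz(T,*p,.044).round(4),onz(T,*p,.03).round(4))
E
```

```text
[ 13 183 121] [ 13 181 134] [ 17 146 164] [ 13 184 130]
((486.2700500488281, 354.6100158691406), (124.02651977539062, 54.58864212036133), 8.130102157592773)
    [421.  372.9] [ 0.1621 -0.1684  0.044 ] [ 0.1598 -0.1709  0.03  ]
    [428.7 318.8] [ 0.2818 -0.1886  0.044 ] [ 0.2809 -0.1913  0.03  ]
    [551.5 336.4] [ 0.2395 -0.4621  0.044 ] [ 0.2381 -0.4677  0.03  ]
    [543.8 390.4] [ 0.1204 -0.4404  0.044 ] [ 0.1177 -0.4458  0.03  ]
((269.0, 222.0), (26.0, 38.0), 90.0)
    [250. 209.] [0.5355 0.2119 0.044 ] [0.5373 0.2135 0.03  ]
    [288. 209.] [0.5343 0.1252 0.044 ] [0.5361 0.1259 0.03  ]
    [288. 235.] [0.4749 0.1258 0.044 ] [0.476  0.1265 0.03  ]
    [250. 235.] [0.476  0.2122 0.044 ] [0.4772 0.2138 0.03  ]
((425.4795227050781, 178.174072265625), (87.33882904052734, 37.389198303222656), 6.709836959838867)
    [379.9 191.6] [ 0.5713 -0.0848  0.044 ] [ 0.5734 -0.0863  0.03  ]
    [384.3 154.5] [ 0.6568 -0.0964  0.044 ] [ 0.6599 -0.0981  0.03  ]
    [471.  164.7] [ 0.6303 -0.2938  0.044 ] [ 0.6332 -0.2976  0.03  ]
    [466.7 201.8] [ 0.5452 -0.2814  0.044 ] [ 0.5471 -0.285   0.03  ]
```

View pics/crop.png

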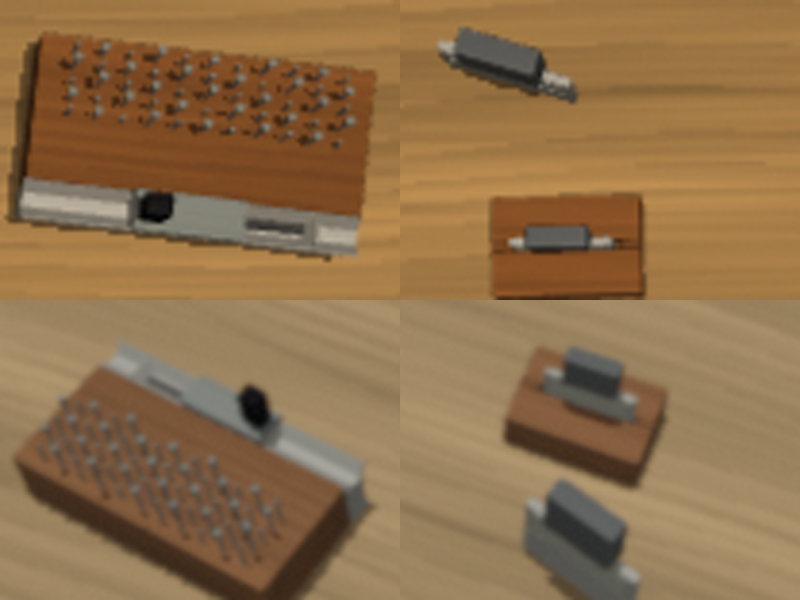

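The 200 mm rack at (425,185) is the small one, since the other measures about 275 mm. The holder in the stand at (268,220) is clearly smaller than the loose one at (253,174). I'll triangulate the knob and grip, and check the rack corners.

```bash
python3 - <<'E'
from h import *
import pickle
T=pickle.load(open("top.pkl","rb"));S=pickle.load(open("scene.pkl","rb"))
def blobs(c,roi,lo,hi,amin):
    x,y,w,h=roi; m=cv2.inRange(cv2.cvtColor(c["img"][y:y+h,x:x+w],cv2.COLOR_RGB2HSV),lo,hi)
    n,l,st,ce=cv2.connectedComponentsWithStats(m); k=1+np.argmax(st[1:,4])
    cn=cv2.findNonZero((l==k).astype(np.uint8)); r=cv2.minAreaRect(cn)
    return st[k],ce[k]+[x,y],(np.array(r[0])+[x,y]).round(1),np.round(r[1],1),r[2]
def tri(a,b):
    o1,d1=ray(T,*a);o2,d2=ray(S,*b); A=np.c_[d1,-d2]; s=np.linalg.lstsq(A,o2-o1,rcond=None)[0]
    p,q=o1+s[0]*d1,o2+s[1]*d2; return (p+q)/2,np.linalg.norm(p-q)
k1=blobs(T,(395,185,40,25),(0,0,0),(180,255,45),9);k2=blobs(S,(190,220,40,35),(0,0,0),(180,255,45),9)
print(k1,k2);print("knob",tri(k1[2],k2[2]))
print([T["img"][y,x] for x,y in((267,220),(258,221),(280,221))],[S["img"][y,x] for x,y in((357,272),(357,284))])
g1=blobs(T,(250,208,38,26),(0,0,40),(180,90,125),9);g2=blobs(S,(335,255,45,35),(0,0,40),(180,70,112),9)
print(g1,g2);print("grip",tri(g1[2],g2[2]),onz(T,*g1[1],.07))
# rack predicted points
yaw=np.deg2rad(-7.6);c,s=np.cos(yaw),np.sin(yaw);C=np.array([.5893,-.1878])
P=lambda x,y,z:[C[0]+c*x-s*y,C[1]+s*x+c*y,z]
pts=[P(55,100,44),P(55,-100,44),P(-55,100,44),P(-55,-100,44),P(-38.5,-69,44),P(-38.5,-1,44)]
pts=[P(a*1e-3,b*1e-3,z*1e-3) for a,b,z in((55,100,44),(55,-100,44),(55,100,0),(-38.5,-69,44),(-38.5,-1,44),(-38.5,-35,44),(-55,100,44),(-55,-100,44))]
print(proj(T,pts).round(1));pp=proj(S,pts);print(pp.round(1))
im=[]
for cam,(x,y,w,h) in((T,(374,146,104,78)),(S,(130,205,120,90))):
    i=cv2.resize(cam["img"][y:y+h,x:x+w,::-1],(400*2,600),interpolation=cv2.INTER_CUBIC)
    for p in proj(cam,pts):
        cv2.circle(i,(int((p[0]+.5-x)*800/w),int((p[1]+.5-y)*600/h)),4,(0,255,0),1)
    im.append(cv2.resize(i,(400,300),interpolation=cv2.INTER_AREA))
cv2.imwrite("pics/ov.png",cv2.resize(np.hstack(im),(800,300)))
E
```

```text
(array([15, 11,  9,  8, 58], dtype=int32), array([414. , 199.5]), array([414. , 199.5]), array([7., 8.]), 90.0) (array([12, 12,  9, 11, 68], dtype=int32), array([206.05882353, 237.16176471]), array([205.9, 237.2]), array([11.1,  6.6]), 71.56504821777344)
knob (array([ 0.5498506 , -0.15925615,  0.06141763]), np.float64(0.0006698436329480008))
[array([96, 94, 89], dtype=uint8), array([102,  97,  88], dtype=uint8), array([130, 123, 110], dtype=uint8)] [array([48, 50, 49], dtype=uint8), array([75, 53, 35], dtype=uint8)]
(array([  5,   9,  27,   6, 114], dtype=int32), array([267.18421053, 219.78947368]), array([268. , 219.5]), array([ 5., 26.]), 90.0) (array([  8,  10,  27,  21, 332], dtype=int32), array([356.88855422, 275.17168675]), array([357.8, 274.6]), array([27.8, 15.8]), 18.434947967529297)
grip (array([0.50926508, 0.17201782, 0.05344967]), np.float64(0.003879013046529065)) [0.5074136  0.17055782 0.07      ]
[[384.1 154.4]
 [471.2 164.6]
 [382.  158.5]
 [453.4 203.4]
 [423.6 199.9]
 [438.5 201.6]
 [378.6 201.8]
 [466.2 212.2]]
[[208.9 290.9]
 [133.6 250.4]
 [212.1 301.5]
 [172.6 226.4]
 [197.2 238.8]
 [184.8 232.5]
 [239.6 252.6]
 [166.4 215.8]]
```

View pics/ov.png

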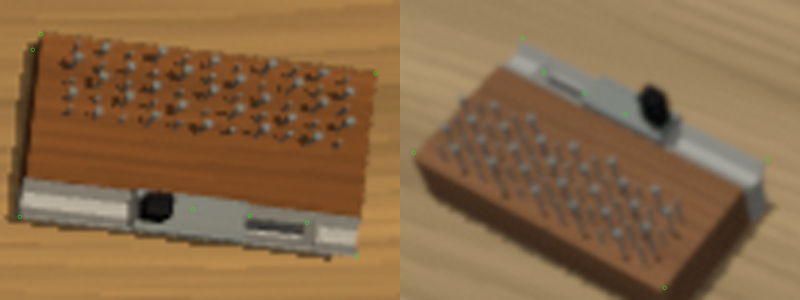

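The overlay matches the rack corners to within about 2 mm. The knob comes out at (0.550,-0.159), which is rack (-43, 23) mm, and the grip at about (0.508,0.171). I'll turn to the rack's yaw and go above the knob.

```bash
python3 -m crank '[[50,0,0,0,0,0,0.09],[50,0,0,0,0,0,0.09],[50,0,0,0,0,0,0.09],[50,0,0,0,0,0,0.09],[50,0.378,-0.897,0,0,0,0],[50,0.378,-0.897,0,0,0,0],[50,0.378,-0.897,0,0,0,0],[50,0.378,-0.897,0,0,0,0]]'; python3 -m crank '[[50,0.378,-0.897,0.2,0,0,0],[50,0.378,-0.897,0.2,0,0,0],[50,0.378,-0.897,0.2,0,0,0],[50,0.378,-0.897,0.2,0,0,0],[50,0.378,-0.897,0.2,0,0,0],[50,0,0,0,0,0,0],[50,0,0,0,0,0,0]]'
cat >> h.py <<'E'
def pose():
    s=bot.sense(); return s,np.array(s["tool_pos"]),R.from_quat(np.array(s["tcp_rot"])[[1,2,3,0]])
def wrist(name):
    s,p,r=pose(); c=bot.camera("wrist"); cv2.imwrite(f"pics/{name}.png",c["img"][:,:,::-1]); c["p"],c["r"]=p,r
    import pickle; pickle.dump({k:(v if k!="r" else v.as_quat()) for k,v in c.items()},open(name+".pkl","wb")); return c
def wload(name):
    import pickle; c=pickle.load(open(name+".pkl","rb")); c["r"]=R.from_quat(c["r"]); return c
def wonz(c,u,v,z):
    a,b=u-c["cx"],v-c["cy"]; q=np.hypot(a,b); th=q/c["fx"]; d=np.array([a/q*np.sin(th),b/q*np.sin(th),np.cos(th)]) if q>0 else np.array([0,0,1.])
    T=np.array(c["T_tool_cam"]); o=c["r"].apply(T[:3,3])+c["p"]; d=c["r"].apply(T[:3,:3]@d); return o+d*(z-o[2])/d[2]
def wproj(c,P):
    T=np.array(c["T_tool_cam"]); q=(c["r"].inv().apply(np.atleast_2d(P)-c["p"])-T[:3,3])@T[:3,:3]
    h=np.hypot(q[:,0],q[:,1]); th=np.arctan2(h,q[:,2]); return np.c_[c["cx"]+c["fx"]*th*q[:,0]/h,c["cy"]+c["fy"]*th*q[:,1]/h]
def go(x,y,z,head):
    s,p,r=pose(); m=r.as_matrix(); h=np.degrees(np.arctan2(m[1,0],m[0,0])); t=(h-head+90)%180-90
    a=np.deg2rad(h-t); X=np.array([np.cos(a),np.sin(a),0]);Y=np.array([X[1],-X[0],0]); d=np.array([x,y,z])-p
    print("t",s["time"],"tcp",p.round(4),"head",h.round(2),"F",np.round(s["contact_force"],1),"tilt",m[:,2].round(3))
    print("turn z",(t/90).round(4),"then shift",(np.array([d@X,d@Y,-d[2]])/.06).round(3))
E
python3 - <<'E'
from h import *
c=wrist("w1"); go(.55,-.159,.06,-7.6)
print(c["fx"],c["cx"],c["cy"],np.round(c["T_tool_cam"],3).tolist())
print(wproj(c,[[.55,-.159,.0655]]))
E
```

```text
time: 1.1
tool_pos: [0.4025, -0.4091, 0.2224]
tcp_rot: [-0.0, 0.998, -0.066, -0.0]
contact_force: [0.6, -1.3, 0.5]
width: 0.05
grip_force: 0.0
time: 1.98
tool_pos: [0.5492, -0.1596, 0.1623]
tcp_rot: [0.0, 0.998, -0.066, -0.001]
contact_force: [-0.2, -0.7, 0.6]
width: 0.0497
grip_force: 0.0
t 2.025 tcp [ 0.549  -0.1606  0.1626] head -7.65 F [ 0.2 -0.8  0.8] tilt [-0.001 -0.001 -1.   ]
turn z -0.0005 then shift [ 0.014 -0.028  1.709]
371.64829954431775 314.4660987933937 239.17102891570025 [[-0.0, -0.969, -0.249, 0.07], [1.0, 0.0, -0.002, -0.0], [0.002, -0.249, 0.969, -0.161], [0.0, 0.0, 0.0, 1.0]]
[[314.11208066 243.19733537]]
```

View pics/w1.png

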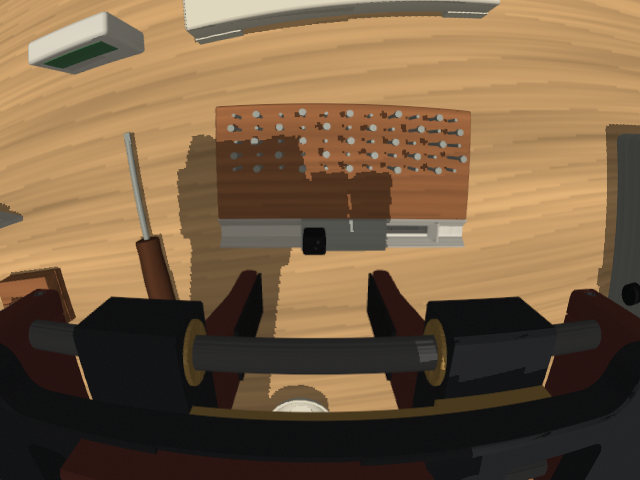

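The knob is at (314,241), right where the projection put it, between the open fingers. I'll descend and grip it.

```bash
python3 - <<'E'
from h import *
c=wload("w1")
for n,u,v,z in(("knob top",314,230,.08),("knob bot",314,253,.06),("slot right end",435,231,.044),("slot front edge",412,237,.044),("slot back edge",412,225,.044),("rack rear L",217,107,.044),("rack rear R",470,112,.044)):
    w=wonz(c,u,v,z); d=w[:2]-[.5893,-.1878]; a=np.deg2rad(-7.6); print(n,w.round(4),"rack",(1e3*np.array([np.cos(a)*d[0]+np.sin(a)*d[1],-np.sin(a)*d[0]+np.cos(a)*d[1]])).round(1))
E
python3 -m crank '[[50,0.01,-0.02,0.4,0,0,0],[50,0,0,0.5,0,0,0],[50,0,0,0.5,0,0,0],[50,0,0,0.28,0,0,0],[10,0,0,0,0,0,0],[10,0,0,0,0,0,0],[10,0,0,0,0,0,0],[10,0,0,0,0,0,0]]'
```

```text
knob top [ 0.563  -0.1607  0.08  ] rack [-29.7  23.4]
knob bot [ 0.5411 -0.1577  0.06  ] rack [-51.7  23.4]
slot right end [ 0.5415 -0.2552  0.044 ] rack [-38.5 -73.2]
slot front edge [ 0.5391 -0.2357  0.044 ] rack [-43.4 -54.1]
slot back edge [ 0.5488 -0.2364  0.044 ] rack [-33.7 -53.5]
rack rear L [ 0.6594 -0.0994  0.044 ] rack [57.8 96.9]
rack rear R [ 0.6335 -0.2932  0.044 ] rack [ 57.8 -98.7]
time: 3.02
tool_pos: [0.5511, -0.1584, 0.0628]
tcp_rot: [0.0, 0.998, -0.066, 0.001]
contact_force: [-0.1, -0.5, 3.5]
width: 0.0157
grip_force: 30.0
```

The knob is gripped at a width of 15.7 mm. I'll slide it towards rack +y, which is tool -y.

```bash
python3 -m crank '[[10,0,-0.1,0,0,0,0],[10,0,-0.17,0,0,0,0],[10,0,-0.17,0,0,0,0],[10,0,-0.17,0,0,0,0],[10,0,-0.12,0,0,0,0],[10,0,-0.06,0,0,0,0],[10,0,0,0,0,0,0]]'; python3 -m crank '[[10,0,-0.03,0,0,0,0],[10,0,0,0,0,0,0]]'
```

```text
time: 3.9
tool_pos: [0.5557, -0.1235, 0.0628]
tcp_rot: [0.006, 0.998, -0.07, 0.001]
contact_force: [-2.1, -28.7, 4.5]
width: 0.0158
grip_force: 30.0
time: 4.15
tool_pos: [0.5557, -0.1234, 0.0628]
tcp_rot: [0.007, 0.997, -0.071, 0.001]
contact_force: [-2.6, -32.1, 3.3]
width: 0.0156
grip_force: 30.0
```

Stopped after 35 mm with about 30 N. I'll look before deciding whether that is the end stop.

```bash
python3 -m crank '[[10,0,0.1,0,0,0,0],[10,0,0,0,0,0,0]]'; python3 - <<'E'
from h import *
c=wrist("w2"); go(.5557,-.1234,.06,-7.6)
cv2.imwrite("pics/w2c.png",cv2.resize(c["img"][90:330,160:480,::-1],(800,600),interpolation=cv2.INTER_CUBIC))
E
```

```text
time: 4.4
tool_pos: [0.5556, -0.1236, 0.0627]
tcp_rot: [0.004, 0.998, -0.069, 0.001]
contact_force: [-2.3, -19.5, 5.8]
width: 0.0154
grip_force: 30.0
t 4.45 tcp [ 0.5556 -0.1237  0.0628] head -7.89 F [ -1.3 -19.    5.1] tilt [ 0.001 -0.009 -1.   ]
turn z -0.0032 then shift [ 0.001 -0.005  0.046]
```

View pics/w2c.png

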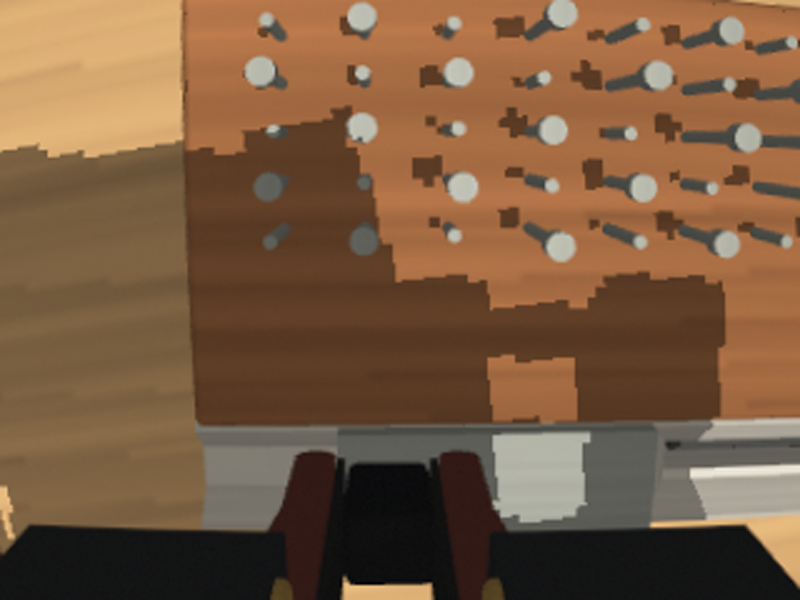

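```bash
python3 - <<'E'
from h import *
c=wload("w2")
for n,u,v,z in(("tongue R",657,470,.051),("tongue L",338,470,.051),("slot end?",665,455,.044),("knob",390,470,.08),("rack L",197,422,.044)):
    w=wonz(c,160+u*.4,90+v*.4,z); d=w[:2]-[.5893,-.1878]; a=np.deg2rad(-7.6); print(n,w.round(4),"rack",(1e3*np.array([np.cos(a)*d[0]+np.sin(a)*d[1],-np.sin(a)*d[0]+np.cos(a)*d[1]])).round(1))
c=wload("w1")
for n,u,v,z in(("w1 tongue R",387,231,.051),("w1 tongue L",302,231,.051)):
    w=wonz(c,u,v,z); d=w[:2]-[.5893,-.1878]; print(n,"rack",(1e3*np.array([np.cos(a)*d[0]+np.sin(a)*d[1],-np.sin(a)*d[0]+np.cos(a)*d[1]])).round(1))
E
```

```text
tongue R [ 0.5531 -0.1789  0.051 ] rack [-37.    4.1]
tongue L [ 0.5628 -0.1148  0.051 ] rack [-36.   68.9]
slot end? [ 0.5533 -0.1827  0.044 ] rack [-36.3   0.3]
knob [ 0.572  -0.1261  0.08  ] rack [-25.3  58.9]
rack L [ 0.5744 -0.0869  0.044 ] rack [-28.1  98.1]
w1 tongue R rack [-37.  -32.1]
w1 tongue L rack [-37.2  32.5]
```

The tongue edge moved 36 mm to rack y=+4, which clears the slot end at -1. The knob did not slip and it stopped hard at 30 N against 2 N of friction, so this is the end stop. I'll release, lift, and check the last joint before turning.

```bash
python3 -m crank '[[40,0,0,0,0,0,0],[50,0,0,0,0,0,0],[50,0,0,0,0,0,0],[50,0,0,-0.6,0,0,0],[50,0,0,-1,0,0,0],[50,0,0,0,0,0,0]]'; python3 - <<'E'
from h import *
s=bot.sense(); print(np.round(s["qpos"],3)); go(.5075,.1705,.16,90)
E
```

```text
time: 5.2
tool_pos: [0.5593, -0.1144, 0.1622]
tcp_rot: [-0.0, 0.998, -0.065, 0.004]
contact_force: [0.4, 0.2, 0.1]
width: 0.0499
grip_force: 0.0
[ 0.139  0.37  -0.058  1.872  0.026  0.892 -1.632]
t 5.2 tcp [ 0.5593 -0.1144  0.1622] head -7.47 F [0.4 0.2 0.1] tilt [ 0.008 -0.    -1.   ]
turn z 0.917 then shift [-4.748  0.864  0.037]
```

```bash
python3 -m crank '[[50,0,0,0,0,0,-0.1083],[50,0,0,0,0,0,-0.1083],[50,0,0,0,0,0,-0.1083],[50,0,0,0,0,0,-0.1083],[50,0,0,0,0,0,-0.1083],[50,0,0,0,0,0,-0.1083],[50,0,0,0,0,0,-0.1083],[50,0,0,0,0,0,-0.1083]]' >/dev/null; python3 -m crank '[[50,0,0,0,0,0,-0.1083],[50,0,0,0,0,0,-0.1083],[50,0.95,-0.173,0,0,0,0],[50,0.95,-0.173,0,0,0,0],[50,0.95,-0.173,0,0,0,0],[50,0.95,-0.173,0,0,0,0],[50,0.95,-0.173,0,0,0,0],[50,0,0,0,0,0,0]]'; python3 - <<'E'
from h import *
c=wrist("w3"); go(.5075,.1705,.047,90); print(np.round(bot.sense()["qpos"],2))
print(wproj(c,[[.5075,.1705,.08],[.5075,.1885,.08],[.5075,.1525,.08]]).round(1))
cv2.imwrite("pics/w3c.png",cv2.resize(c["img"][120:360,160:480,::-1],(800,600),interpolation=cv2.INTER_CUBIC))
E
```

```text
time: 7.2
tool_pos: [0.502, 0.1763, 0.1573]
tcp_rot: [-0.002, 0.704, 0.71, 0.0]
contact_force: [0.9, 0.0, 0.3]
width: 0.0498
grip_force: 0.0
t 7.25 tcp [0.5029 0.1727 0.157 ] head 90.27 F [ 0.1  0.1 -0.4] tilt [-0.002  0.001 -1.   ]
turn z 0.003 then shift [-0.036  0.077  1.833]
[-0.02  0.37 -0.52  1.93  0.23  0.9  -0.65]
[[319.2 257.5]
 [319.6 231.3]
 [318.9 282.6]]
```

View pics/w3c.png

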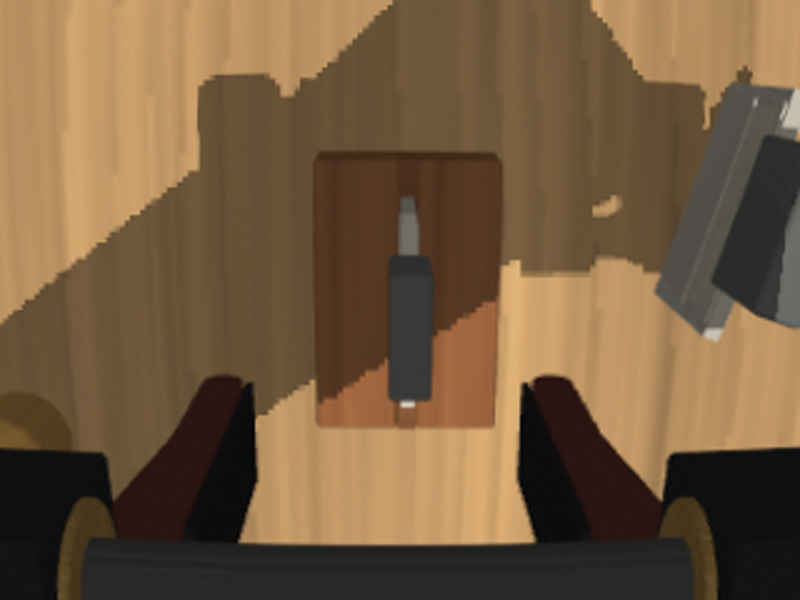

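The view shows the stand with the smaller holder. Its grip top spans crop x 389–432 and y 273–400, and the larger look-alike sits off to the right.

```bash
python3 - <<'E'
from h import *
c=wload("w3")
for n,u,v,z in(("c",410.5,336,.08),("far L",390,274,.08),("far R",431,274,.08),("near L",389,400,.08),("near R",431,400,.08),("st FL",317,157,.03),("st FR",500,157,.03),("st NL",318,427,.03),("st NR",494,427,.03)):
    print(n,wonz(c,160+u*.4-.3,120+v*.4-.3,z).round(4))
w=wonz(c,160+410.5*.4-.3,120+336*.4-.3,.08); go(w[0],w[1],.047,90)
E
```

```text
c [0.5106 0.1729 0.08  ]
far L [0.5049 0.1898 0.08  ]
far R [0.5157 0.1899 0.08  ]
near L [0.505  0.1546 0.08  ]
near R [0.5165 0.1547 0.08  ]
st FL [0.4821 0.2157 0.03  ]
st FR [0.5391 0.2164 0.03  ]
st NL [0.4816 0.126  0.03  ]
st NR [0.5405 0.1265 0.03  ]
t 7.25 tcp [0.5029 0.1727 0.157 ] head 90.27 F [ 0.1  0.1 -0.4] tilt [-0.002  0.001 -1.   ]
turn z 0.003 then shift [0.003 0.128 1.833]
```

```bash
python3 -m crank '[[50,0,0.12,0.4,0,0,0],[50,0,0,0.5,0,0,0],[50,0,0,0.5,0,0,0],[50,0,0,0.43,0,0,0],[0,0,0,0,0,0,0],[0,0,0,0,0,0,0],[0,0,0,0,0,0,0],[0,0,0,0,0,0,0]]'; python3 - <<'E'
from h import *
go(.5106,.1727,.047,90)
E
```

```text
time: 8.25
tool_pos: [0.5122, 0.1699, 0.0489]
tcp_rot: [0.0, 0.708, 0.707, 0.0]
contact_force: [-7.3, 0.3, 5.2]
width: 0.0137
grip_force: 17.1
t 8.25 tcp [0.5122 0.1699 0.0489] head 89.91 F [-7.3  0.3  5.2] tilt [ 0.001  0.    -1.   ]
turn z -0.001 then shift [ 0.047 -0.027  0.032]
```

```bash
python3 -m crank '[[0,0,0,0,0,0,0],[0,0,0,0,0,0,0],[0,0,0,0,0,0,0]]'; python3 -m crank '[[0,0,0,-0.3,0,0,0],[0,0,0,-0.5,0,0,0],[0,0,0,-0.6,0,0,0],[0,0,0,-0.5,0,0,0],[0,0,0,0,0,0,0]]'; python3 - <<'E'
from h import *
c=wrist("w4"); go(.5463,-.2174,.16,82.4)
cv2.imwrite("pics/w4c.png",cv2.resize(c["img"][120:480,80:560,::-1],(800,600)))
E
```

```text
time: 8.62
tool_pos: [0.5096, 0.1699, 0.0485]
tcp_rot: [-0.001, 0.707, 0.707, -0.002]
contact_force: [-6.5, -0.8, 7.5]
width: 0.0117
grip_force: 30.0
time: 9.25
tool_pos: [0.514, 0.1706, 0.1654]
tcp_rot: [0.002, 0.708, 0.706, 0.003]
contact_force: [0.5, -0.3, -1.8]
width: 0.0121
grip_force: 30.0
t 9.3 tcp [0.5129 0.17   0.1636] head 89.9 F [-0.1 -0.3 -2. ] tilt [ 0.004  0.001 -1.   ]
turn z 0.0833 then shift [-6.327  1.406  0.06 ]
```

View pics/w4c.png

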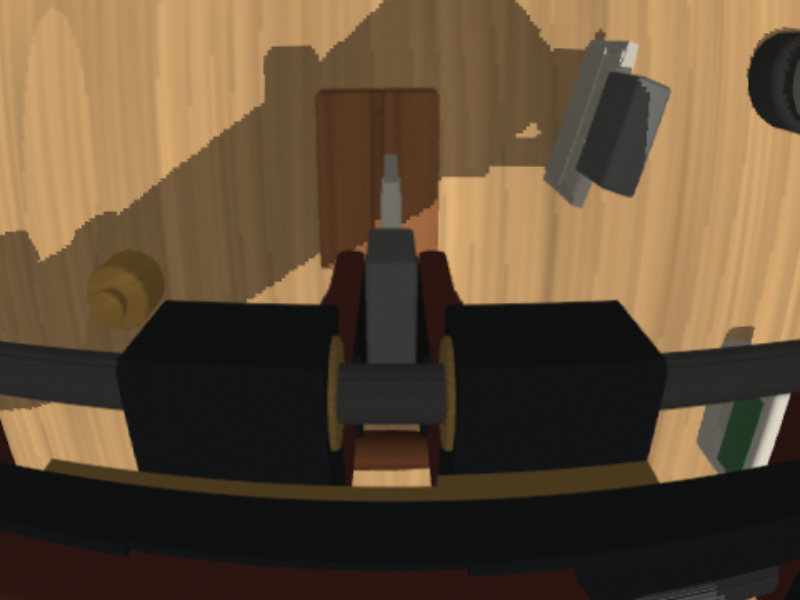

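The holder is upright between the pads. I'll work out its offset along the tool x-axis.

```bash
python3 - <<'E'
from h import *
c=wload("w4"); z=c["p"][2]
for n,u,v,dz in(("grip far top edge (exp +.018)",391,230,.0315),("grip far L",370,230,.0315),("grip far R",414,230,.0315),("blade foot far (exp +.030)",391,155,-.0385),("blade shoulder far (exp +.030)",391,180,.0035)):
    w=wonz(c,80+u*.6-.2,120+v*.6-.2,z+dz); print(n,(c["r"].inv().apply(w-c["p"])*1e3).round(1))
im=c["img"]; print(im[200:265:3,314].sum(1))
E
```

```text
grip far top edge (exp +.018) [ 27.4   2.3 -31.4]
grip far L [ 27.4  -2.3 -31.5]
grip far R [ 27.4   7.3 -31.4]
blade foot far (exp +.030) [31.4  2.3 38.6]
blade shoulder far (exp +.030) [32.3  2.3 -3.4]
[175 173 175 178 202 252 252 253 249 253 324 326 326 326 323 326 322 324
 320 192 139 137]
```

The blade sits about +2 mm along tool x. The camera also shows a lateral bias of +2.3 mm in tool y, so I'll align at the slot using that same view. Moving there now.

```bash
python3 -m crank '[[0,0,0,0,0,0,0.0833],[0,-0.9,0.2,0,0,0,0],[0,-0.9,0.2,0,0,0,0],[0,-0.9,0.2,0,0,0,0],[0,-0.9,0.2,0,0,0,0],[0,-0.9,0.2,0,0,0,0],[0,-0.9,0.2,0,0,0,0],[0,-0.9,0.2,0,0,0,0]]' >/dev/null; python3 -m crank '[[0,0,0,0,0,0,0],[0,0,0,0,0,0,0]]'; python3 - <<'E'
from h import *
go(.546,-.2194,.095,82.4)
E
```

```text
time: 10.55
tool_pos: [0.5446, -0.2152, 0.1609]
tcp_rot: [-0.001, 0.752, 0.659, -0.0]
contact_force: [0.8, 0.7, -0.8]
width: 0.0118
grip_force: 30.0
t 10.55 tcp [ 0.5446 -0.2152  0.1609] head 82.42 F [ 0.8  0.7 -0.8] tilt [-0.002  0.001 -1.   ]
turn z 0.0003 then shift [-0.066  0.032  1.099]
```

```bash
python3 -m crank '[[0,-0.07,0.03,0.4,0,0,0],[0,0,0,0.4,0,0,0],[0,0,0,0.3,0,0,0],[0,0,0,0,0,0,0],[0,0,0,0,0,0,0]]'; python3 - <<'E'
from h import *
import pickle
c=wrist("w5"); go(.546,-.2194,.095,82.4)
s=bot.camera("scene"); pickle.dump(s,open("s5.pkl","wb"))
a=cv2.resize(c["img"][180:380,210:410,::-1],(800,600)[:1]+(600,) if 0 else (500,500),interpolation=cv2.INTER_CUBIC)
b=cv2.resize(s["img"][170:290,130:190,::-1],(250,500),interpolation=cv2.INTER_CUBIC)
cv2.imwrite("pics/w5c.png",np.hstack([a,b]))
E
```

```text
time: 11.18
tool_pos: [0.5471, -0.2199, 0.0967]
tcp_rot: [0.0, 0.752, 0.659, 0.0]
contact_force: [-0.4, 0.4, -0.7]
width: 0.0121
grip_force: 30.0
t 11.225 tcp [ 0.5472 -0.2201  0.097 ] head 82.45 F [ 0.3  1.3 -0.6] tilt [ 0.002 -0.    -1.   ]
turn z 0.0006 then shift [ 0.009 -0.022  0.033]
```

View pics/w5c.png

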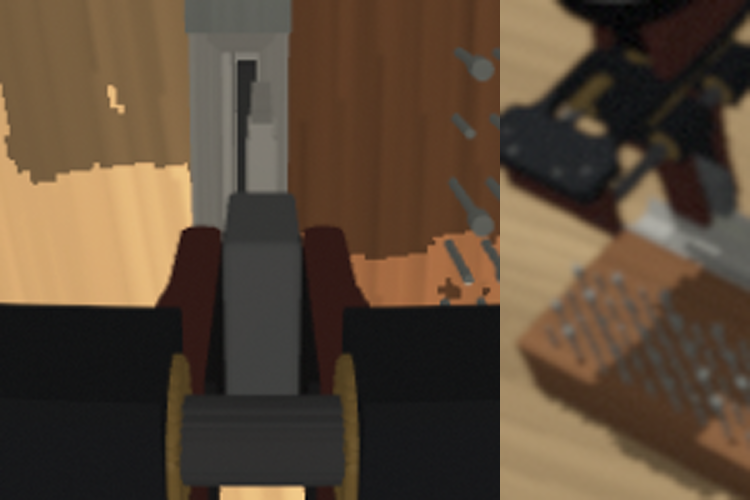

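The view shows the blade foot at about crop column 260, while the dark slot is centred near column 247, so a small move in tool -y is needed. I'll read the profile numerically.

```bash
python3 - <<'E'
from h import *
c=wload("w5"); im=c["img"].astype(int).sum(2)//3
for r in (196,198,200,202,204,206,208,212,216,222,228,240): print(r,im[r,282:330].tolist())
print("col306",im[188:216,306].tolist())
f=lambda u,v,z:(c["r"].inv().apply(wonz(c,u,v,z)-c["p"])*1e3).round(1)
for n,u,v,z in(("blade foot far",314.2,180+82*.4,.0585),("slot 247@row65",308.8,206,.044),("same z.036",308.8,206,.036),("slot end",308.8,203,.044),("lip L edge",286,206,.044)): print(n,f(u,v,z))
E
```

```text
196 [99, 99, 98, 104, 109, 109, 106, 104, 105, 105, 103, 101, 99, 99, 100, 99, 99, 99, 99, 99, 100, 99, 100, 100, 100, 99, 99, 99, 99, 100, 99, 99, 100, 99, 99, 100, 101, 103, 105, 105, 105, 106, 108, 83, 61, 59, 59, 59]
198 [99, 99, 99, 104, 110, 108, 106, 105, 105, 106, 105, 105, 105, 102, 99, 99, 99, 99, 99, 99, 99, 99, 99, 99, 100, 99, 99, 99, 99, 99, 99, 99, 99, 100, 101, 104, 105, 105, 105, 105, 105, 106, 108, 83, 62, 59, 58, 59]
200 [100, 99, 99, 104, 110, 109, 106, 105, 105, 105, 104, 105, 106, 104, 104, 102, 100, 101, 103, 102, 98, 96, 102, 101, 101, 101, 102, 102, 102, 101, 101, 100, 100, 104, 104, 106, 106, 105, 105, 105, 104, 106, 108, 84, 61, 59, 59, 59]
202 [100, 99, 99, 104, 110, 109, 106, 104, 105, 105, 104, 106, 106, 104, 104, 102, 109, 120, 124, 120, 108, 93, 120, 119, 119, 120, 119, 119, 119, 119, 118, 113, 102, 103, 104, 106, 106, 105, 105, 105, 105, 106, 109, 82, 62, 59, 59, 60]
204 [100, 100, 99, 104, 110, 109, 106, 104, 105, 106, 104, 105, 106, 104, 104, 103, 110, 120, 124, 120, 107, 94, 115, 51, 49, 49, 49, 48, 49, 49, 75, 113, 102, 103, 104, 106, 106, 105, 10
[... 1218 characters left out ...]
06, 104, 105, 105, 104, 105, 106, 105, 103, 102, 106, 118, 124, 125, 113, 93, 105, 41, 41, 42, 56, 97, 106, 96, 96, 97, 96, 96, 96, 96, 100, 108, 110, 105, 103, 107, 109, 72, 59, 59, 59, 58]
240 [105, 103, 102, 103, 107, 110, 108, 104, 104, 105, 105, 104, 107, 105, 104, 101, 101, 116, 123, 123, 115, 99, 103, 40, 41, 41, 88, 113, 121, 122, 122, 122, 122, 122, 122, 122, 121, 120, 115, 107, 103, 106, 109, 73, 59, 59, 59, 57]
col306 [91, 91, 91, 91, 91, 96, 99, 99, 100, 99, 100, 97, 101, 114, 119, 120, 49, 36, 40, 41, 41, 41, 41, 41, 41, 41, 41, 41]
blade foot far [31.7  2.2 38.2]
slot 247@row65 [33.1 -1.  52.7]
same z.036 [31.8 -1.1 60.7]
slot end [34.9 -1.  52.7]
lip L edge [ 33.2 -14.3  52.7]
```

The slot centre is at tool y -1.1 and the blade foot at +2.2, so I shift -3.3 mm in y and -0.8 mm in x. Then I descend to just above the strip, watching the force.

```bash
python3 -m crank '[[0,-0.013,-0.055,0,0,0,0],[0,0,0,0.1,0,0,0],[0,0,0,0.1,0,0,0],[0,0,0,0.1,0,0,0],[0,0,0,0.05,0,0,0],[0,0,0,0,0,0,0]]'; python3 -m crank '[[0,0,0,0.07,0,0,0],[0,0,0,0.07,0,0,0],[0,0,0,0,0,0,0]]';
```

```text
time: 12.02
tool_pos: [0.543, -0.2205, 0.0747]
tcp_rot: [-0.0, 0.752, 0.659, -0.0]
contact_force: [-0.5, 0.2, -0.3]
width: 0.0123
grip_force: 30.0
time: 12.4
tool_pos: [0.5428, -0.2205, 0.0662]
tcp_rot: [-0.0, 0.752, 0.659, -0.0]
contact_force: [0.2, 0.2, -1.1]
width: 0.0124
grip_force: 30.0
```

The foot is in the channel at about 28 mm with no side force. Now I press the spring in small steps.

```bash
python3 -m crank '[[0,0,0,0.05,0,0,0],[0,0,0,0.05,0,0,0],[0,0,0,0,0,0,0]]'; python3 -m crank '[[0,0,0,0.05,0,0,0],[0,0,0,0.03,0,0,0],[0,0,0,0,0,0,0]]';
```

```text
time: 12.78
tool_pos: [0.5434, -0.2207, 0.0609]
tcp_rot: [0.0, 0.752, 0.659, 0.0]
contact_force: [-1.3, 0.9, 3.6]
width: 0.0118
grip_force: 30.0
time: 13.15
tool_pos: [0.5433, -0.2207, 0.0565]
tcp_rot: [0.0, 0.752, 0.659, 0.0]
contact_force: [-3.2, 0.7, 8.2]
width: 0.0116
grip_force: 30.0
```

```bash
python3 -m crank '[[0,0,0,0.03,0,0,0],[0,0,0,0,0,0,0],[0,0,0,0,0,0,0]]'; python3 -m crank '[[0,0,0,0.03,0,0,0],[0,0,0,0,0,0,0],[0,0,0,0,0,0,0],[0,0,0,0,0,0,0]]';
```

```text
time: 13.52
tool_pos: [0.5435, -0.2208, 0.0563]
tcp_rot: [0.001, 0.752, 0.659, -0.0]
contact_force: [-7.3, 2.9, 22.9]
width: 0.0124
grip_force: 30.0
time: 14.02
tool_pos: [0.5439, -0.2211, 0.0559]
tcp_rot: [0.001, 0.752, 0.659, -0.0]
contact_force: [-9.9, 2.6, 33.5]
width: 0.0119
grip_force: 30.0
```

It has bottomed: z holds at 56 mm, so the foot is at about 17.5 mm. At 33 N I'm pressing more than needed, so I'll ease off and check the lock edge and pose.

```bash
python3 -m crank '[[0,0,0,-0.025,0,0,0],[0,0,0,0,0,0,0],[0,0,0,0,0,0,0],[0,0,0,0,0,0,0]]'; python3 - <<'E'
from h import *
c=wload("w5")
for n,u,v,z in(("tongue edge w5",308,192.8,.051),("slot end",308.8,203.3,.04)):
    d=wonz(c,u,v,z)[:2]-[.5893,-.1878]; a=np.deg2rad(-7.6); print(n,(1e3*np.array([np.cos(a)*d[0]+np.sin(a)*d[1],-np.sin(a)*d[0]+np.cos(a)*d[1]])).round(1))
c=wrist("w6"); go(.544,-.2205,.056,82.4)
cv2.imwrite("pics/w6c.png",cv2.resize(c["img"][120:360,180:450,::-1],(675,600),interpolation=cv2.INTER_CUBIC))
E
```

```text
time: 14.52
tool_pos: [0.5435, -0.221, 0.0561]
tcp_rot: [0.001, 0.752, 0.659, -0.0]
contact_force: [-6.7, 1.3, 22.5]
width: 0.0117
grip_force: 30.0
tongue edge w5 [-38.9   4.4]
slot end [-38.6  -3.3]
t 14.575 tcp [ 0.5436 -0.221   0.0561] head 82.42 F [-6.2  1.3 21.8] tilt [ 0.001 -0.001 -1.   ]
turn z 0.0002 then shift [0.009 0.006 0.001]
```

View pics/w6c.png

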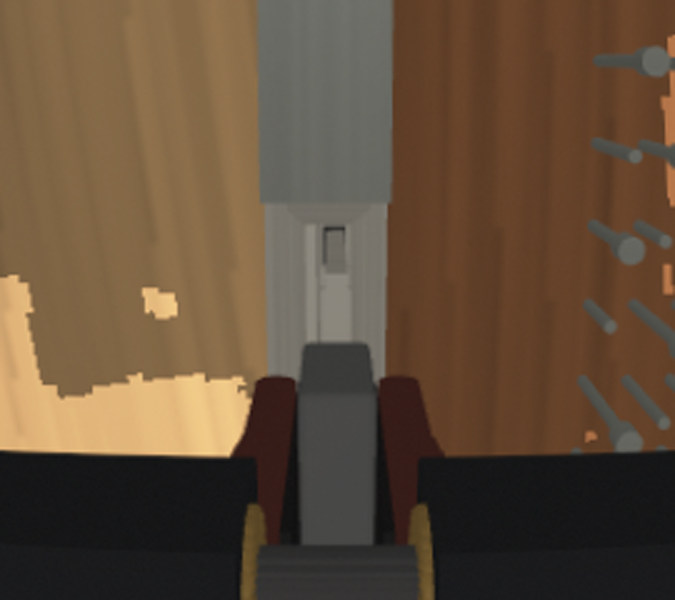

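The blade is down in the channel at crop (333,250), with a small gap to the slot end at row 228. The lock edge at row 203 is clear of the slot, and the push is steady at 22 N. Handing in.

```bash
python3 -c "
from workcell import bot
print(bot.job_done())"
```

```text
the job is handed in; nothing more can be done
None
```

I handed the job in with the lock slid to its end stop and the holder bottomed in the slot, still gripped and pressed home at about 22 N; the hand-in gave no verdict.

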